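# Open the walnut crib's gate onto its bumper and hold it wide

### The arm

A 6-joint arm with a two-finger parallel gripper is mounted at the origin on the work surface. World frame = base frame: x ahead of the robot, y to its left, z up, the work surface at z = 0. Lengths are in mm, angles in rad, forces in N, time in s.
With the tool pointing down it reaches from about 350 to 975 mm from the base axis. Payload 7.1 kg.
Tool frame: the origin (TCP) lies midway between the tips of the shut fingers; the grasp point (between the pads) lies 19 mm behind it (ctrl.grasp_offset is the distance from the TCP to the grasp point, in mm); z points along the fingers, y is the line along which they close (so a half turn about z gives the same grasp; the last joint's range is limited). The gripper opens to 88 mm and grips with 3 to 60 N. Pads are 20 mm wide; open, the fingers measure 115 mm over their backs; the gripper's body (75 mm by 178 mm) begins 61 mm behind the grasp point.
Start: joints at [1.218, 0.423, 1.63, -0, 1.089, -0.019], TCP at [204.74, 590.497, 222.675] pointing down, gripper open.
Joint ranges: [-3, 3], [-0.9, 2.11], [0.09, 2.58], [-1.31, 4.45], [0.11, 2.69], [-2.54, 2.54]. Speed limits (rad/s): [2.39, 2.39, 3.01, 3.14, 3.14, 3.14].

### API

Orientations are given as a rotation vector (axis times angle).
In Python, from workcell import sensors, viewer, ctrl gives the robot as it stands. The module is installed in compiled form; this text tells all that it offers.
- The arm moves only by the shell command python3 -m handwheel 'ROWS'. ROWS is JSON, a list of rows, each a list of 7 numbers: the shift along the tool's x, y, z in mm, then the turn, a rotation vector about the tool's x, y, z in rad, then the closure, from 0 (fully open) to 1 (shut). In form: [[x, y, z, rx, ry, rz, jaw], ...]. A call has 1 to 10 rows; each row shifts and turns the commanded pose from where the row before left it, along the tool's axes as they then stand; what a row does not reach is not made up. A row lasts 1/8 s, in which the tool goes at most 62.5 mm and 10.7 degrees, less where a joint would pass 70% of its speed; a pose out of reach is approached as far as the arm can. A call is refused whole if a number of a shift passes 62.5 or a number of a turn 0.188, either way. A call with a gripper value outside its range is refused whole. The fingers move at their own pace and stop on an object; the grip force is fixed at half the most. Time passes only in rows, so rows that do not move let the fingers close. It gives the time, the measured TCP pose, the force, the opening and the grip force at its end, in the units of the state.
- sensors.get_obs(): the state, without advancing time (a new reading comes with each control period).
- viewer.get_image(name): name is "scene" or "top" or "wrist"; returns a dict with "frame" (384x512x3 uint8, blue, green, red), "fov_y" (degrees; the focal length in pixels is half the picture's height over the tangent of half this angle, whatever the lens; pixels are square), "cx", "cy" (the principal point, pixels), "distortion" ([k1, k2, p1, p2, k3] as OpenCV has them; the pictures are not rectified), "R" (3x3) and "t" (3): a world point X has camera coordinates R X + t. Camera axes: x right, y down, z forward; pixel columns grow to the right and rows downward; lengths in mm; the calibration is good to about 2 mm. A picture is of the moment at which its call begins. There is no depth.
- ctrl.close_job(): hands the job in; it is judged then, once.
The state is a dict: "t": time; "qpos": joint angles; "qvel": joint speeds; "joint_torque": joint torques, N m; "ee_pos": TCP position; "orientation": TCP orientation; "ft_force": force on the tool from outside, world axes, zero at the start; "moment": the same for the moment, N m; "width": finger opening in mm; "grasp_force": force on a finger pad.
Only numpy, scipy, OpenCV 4.12 (cv2) and the standard library are available. Lean on these libraries where they do the work, as an engineer would, in place of code of your own. Each camera call takes 0.05 s, during which the arm holds its last target. There are 200 camera calls.

### The job

Slip the blue bumper sleeve over the steel stop post in front of the walnut crib, all the way down, and let go of it. Then squeeze the two red lock tabs on the crib's post fully together (they stay in), and only after that squeeze the two green handle tabs on the gate to free it and swing it out past its click-stop until it presses against the sleeve. Finish while holding the gate wide open against the sleeve, so that somebody could draw the tray out, and leave everything else on the table where it stands.

Things in the scene. Friction and masses are not known exactly. Their poses are not given: they have to be found in the camera images.
- sleeve_mid (a point): Centre (half-way up) of the blue plastic bumper sleeve, a loose upright tube: 44 mm outside diameter, 22 mm bore, 60 mm tall, about 0.09 kg; its z axis is the bore. Stands upright on the table at the start, at one of three spots it may trade with the mug and the jar. Its blue outside can be taken from above at any yaw.
- post_foot (a point): Foot of the steel stop post, on the 10 mm thick plywood tongue that runs from the crib towards the robot: fixed to the crib, 18 mm diameter, 85 mm tall, its top 9 mm tapering to 10 mm diameter. A sleeve that is all the way down rests on the tongue, its centre 30 mm above this point.
- post_top (a point): Top of the same stop post, on its axis, 85 mm above post_foot.
- lock_mid (a point): Midway between the two red lock tabs on the crib's latch post, at half their height, 165 mm above the table. Upright plates 6 mm thick, 24 mm wide, 138 to 190 mm above the table; outer faces 50 mm apart, 30 mm when fully squeezed. Its y axis runs across the plates (squeeze along it), x into the crib, z up. Nothing over 137 mm high within 40 mm outside the plates.
- lock (a joint): How far each red lock tab has been squeezed inward, in m: 0 locked, 0.010 fully in; the two tabs are geared together. Its bolt stands in front of the gate's free edge and is clear of it beyond about 0.007. A pinch of about 2 N squeezes it; it stays where it is left.
- handle_mid (a point): Midway between the two green handle tabs on the gate's top edge, at half their height, 165 mm above the table, 115 mm from the hinge line. Plates as the red ones (24 mm wide, 138 to 190 mm above the table, outer faces 50 mm apart, 30 mm squeezed). Moves with the gate: y runs along the gate to the hinge (squeeze along it), x into the crib when shut, z up.
- handle (a joint): How far each green tab has been squeezed inward, in m: 0 at rest, 0.010 fully in; the two are geared together. Its bolt is clear of the keeper beyond about 0.008. A spring pushes it back out when let go; a pinch of about 5 N squeezes it fully.
- gate (a joint): Gate angle, rad: 0 shut, grows as the free end swings towards the robot (clockwise from above, about hinge_line), limit 1.6; meets the seated sleeve at about 1.35. A spring pulls it shut (2 N at the handle when wide). The click-stop acts from 0.15 to 0.85, hardest before 0.5 (about 3 N more at the handle); let go beyond it, the gate sinks back to about 0.7.
- hinge_line (a point): A point on the gate's vertical hinge line, 165 mm above the table, at the left end of the gate seen from the robot; fixed to the crib, x axis into the crib, y along the shut gate from its free end towards the hinge.
- gate_foot (a point): The gate's plywood leaf with its handle: 162 mm wide (8 to 170 mm from the hinge line), 12 mm thick, from 20 to 124 mm above the table; with its bolt it sweeps out to 185 mm from the hinge. This point lies on the hinge line at table height; the leaf extends along its -y.
- crib: The fixed plywood crib with an open top and a tray of walnuts inside, 300 mm wide, 240 mm deep, walls 120 mm high. Origin on the hinge line at table height; x into the crib away from the robot; the crib extends along -y and the latch post is at the -y end; the click-stop block, 136 mm high, reaches 63 mm out at +y.
- mug: White mug, 76 mm across, 85 mm tall, handle at its +y; origin under its centre. Bystander.
- jar: Amber jar with a yellow cap, 68 mm across, 100 mm tall; origin under its centre. Bystander.
- hammer: Hammer, 260 mm long, lying on the dark cutting board; origin under its middle. Bystander.
- nut_a: Walnut, 36 mm across, 35 mm tall, on the table before the crib; origin under its centre. Bystander.
- nut_b: Another walnut, the same size, to the right of the crib; origin under its centre. Bystander.

How it is judged (in metres and radians):
On the way, in this order (a step that is already met when the one before it is completed fails the run):
1. the sleeve is all the way down on the stop post and let go (horizontal distance between sleeve_mid and post_foot below 0.006 m and z of sleeve_mid in the frame of post_foot below 0.034 m and angle between sleeve_mid's own z axis and vertical below 0.12 rad and contact force between the fingers and sleeve below 0.1 N), for 0.2 s.
2. the red lock tabs are squeezed in (value of joint lock above 0.0075 m), for 0.1 s.
3. the green handle tabs are squeezed in too, the gate still shut (value of joint handle above 0.0075 m and value of joint lock above 0.007 m and value of joint gate below 0.15 rad), for 0.05 s.
4. the gate is past its click-stop (value of joint gate above 0.9 rad), for 0.1 s.
At the end, for the whole second after the job is handed in: Sleeve down on the post (within 6 mm of its axis, centre under 34 mm above its foot, tilt under 7 degrees), untouched by the robot; red lock in (over 7 mm); gate wider than 1.25 rad, pressing the sleeve with over 0.5 N, and the fingers holding it with over 1 N, through the last second (horizontal distance between sleeve_mid and post_foot below 0.006 m and z of sleeve_mid in the frame of post_foot below 0.034 m and angle between sleeve_mid's own z axis and vertical below 0.12 rad and value of joint lock above 0.007 m and value of joint gate above 1.25 rad and contact force between gate and sleeve above 0.5 N and contact force between the fingers and gate above 1 N and contact force between the arm and sleeve below 0.1 N); the arm keeps its last pose, push and grip.
It fails at once if the green handle is squeezed before the red lock (value of joint handle above 0.005 m and value of joint lock below 0.006 m).
It fails at once if mug, jar, hammer or a walnut is pushed more than 30 mm from its place (distance of any of mug, jar, hammer, nut_a, nut_b from where it was at the start of the episode above 0.03 m).
It also fails if it takes over 64 s, if anything falls off the work surface, if the arm or the gripper's body presses on something with over 40 N, if the wrist force passes 120 N, or if a joint passes its speed limit or range.

## Working session

There is one attempt and no reset: what is moved stays moved. The work goes in short steps, Python scripts to look and compute and a shell command to move; the robot and the scene stay as the last step left them, time stands still between calls to the robot, and variables do not carry over. Pictures are saved under pics/ and viewed, at most 12 in all, crops included, and the job is handed in when it is done.

```bash
mkdir -p pics
cat > h.py <<'E'
import numpy as np, cv2
from workcell import sensors, viewer, ctrl
def cam(n):
    d=viewer.get_image(n); f=d['frame'].shape[0]/2/np.tan(np.radians(d['fov_y'])/2)
    d['K']=np.array([[f,0,d['cx']],[0,f,d['cy']],[0,0,1.]]); d['D']=np.array(d['distortion'],float)
    d['R']=np.array(d['R']);d['t']=np.array(d['t']).ravel(); d['C']=-d['R'].T@d['t']; return d
def ray(d,uv):
    p=cv2.undistortPoints(np.array(uv,float).reshape(-1,1,2),d['K'],d['D']).reshape(-1,2)
    return np.c_[p,np.ones(len(p))]@d['R']
def onz(d,uv,z):
    r=ray(d,uv); return d['C']+r*((z-d['C'][2])/r[:,2])[:,None]
def proj(d,X):
    return cv2.projectPoints(np.array(X,float).reshape(-1,1,3),cv2.Rodrigues(d['R'])[0],d['t'],d['K'],d['D'])[0].reshape(-1,2)
def tri(ds,uvs):
    A=np.zeros((3,3));b=np.zeros(3)
    for d,u in zip(ds,uvs):
        r=ray(d,[u])[0]; r/=np.linalg.norm(r); P=np.eye(3)-np.outer(r,r); A+=P; b+=P@d['C']
    return np.linalg.solve(A,b)
E
python3 - <<'E'
from h import *
o=sensors.get_obs(); print(o)
for n in('scene','top'):
    d=cam(n); cv2.imwrite(f'pics/{n}0.png',d['frame']); print(n,d['C'],d['fov_y'],d['D'])
    hsv=cv2.cvtColor(d['frame'],cv2.COLOR_BGR2HSV)
    for nm,lo,hi in(('red',(0,150,80),(6,255,255)),('red2',(174,150,80),(180,255,255)),('green',(45,100,50),(85,255,255)),('blue',(98,120,50),(125,255,255)),('yellow',(22,130,120),(34,255,255))):
        m=cv2.inRange(hsv,lo,hi); c,l,s,ce=cv2.connectedComponentsWithStats(m)
        for i in range(1,c):
            if s[i][4]>15: print(nm,s[i],ce[i].round(1))
E
```

```text
{'t': 0.0, 'qpos': array([ 1.21798670e+00,  4.23821952e-01,  1.63063943e+00, -7.60563436e-06,
        1.08861166e+00, -1.90074531e-02]), 'qvel': array([-0.00207234,  0.00028935,  0.00070889,  0.00011079,  0.00038076,
       -0.00048905]), 'joint_torque': array([ 1.88624887e-03, -5.44644570e+01, -2.73655701e+01,  6.44232729e-02,
        2.28696002e-02, -1.10662854e-04]), 'ee_pos': array([204.57211505, 590.00996406, 221.93336037]), 'orientation': array([-5.21854344e-01, -3.09767487e+00,  2.28708833e-03]), 'ft_force': array([-0.20923006, -1.22376064, -0.09179519]), 'moment': array([ 0.01010067,  0.04992471, -0.03548506]), 'grasp_force': 0.0, 'width': 87.93216707169844}
scene [1312.78659518 -675.97924457  886.19495091] 45.536304567852966 [0.01153532 0.         0.         0.         0.        ]
red [ 276    0   41   34 1157] [294.8  14.2]
red [277 188   8  20 116] [280.4 197.3]
red [264 196   8  19 117] [267.1 204.9]
green [309 170   8  19 100] [312.7 178.5]
green [298 177   8  19 110] [301.3 185.6]
blue [   0   39   26   68 1016] [ 8.4 79.4]
blue [326 137  12  19 186] [331.5 146.2]
yellow [ 440    0   57   59 2282] [467.2  26.9]
yellow [374 147  19  14 215] [382.6 153.8]
top [ 401.79236237  -72.28855633 1418.71218249] 49.23363776403899 [-0.15407271  0.          0.          0.          0.        ]
yellow [111 171  19  18 261] [119.6 179.3]
```

Run:
```python
import cv2
a=cv2.imread('pics/scene0.png')
cv2.imwrite('pics/s0c.png',cv2.resize(a[90:290,170:430],None,fx=3,fy=3,interpolation=2)[:600,:780])
```

```text
(no output)
```

View pics/s0c.png

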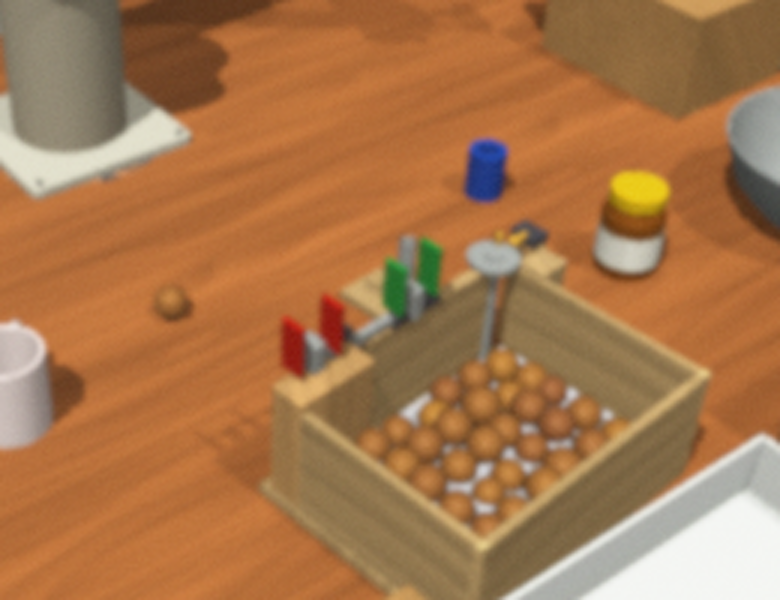

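View pics/top0.png

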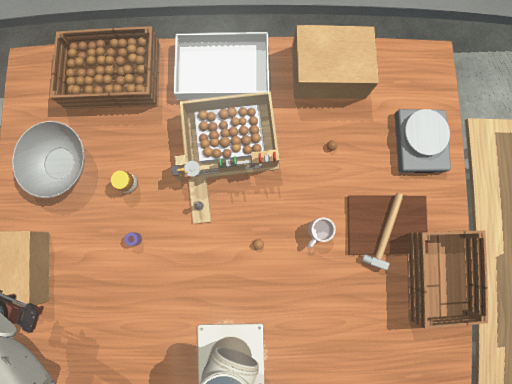

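The scene crop shows the blue sleeve at about (331,147) full-frame, with the red tabs near (267,205)/(280,197) and the green ones near (301,186)/(313,178). In the top view the sleeve is at (132,240), the post top at (198,206), and the tabs run along row ~160.

```bash
cat > m.py <<'E'
from h import *
s=cam('scene');t=cam('top')
def comps(d,roi,lo,hi,mn=6):
    x0,y0,x1,y1=roi; hsv=cv2.cvtColor(d['frame'],cv2.COLOR_BGR2HSV)[y0:y1,x0:x1]
    m=cv2.inRange(hsv,lo,hi); c,l,st,ce=cv2.connectedComponentsWithStats(m)
    return [(ce[i]+[x0,y0],st[i]) for i in range(1,c) if st[i][4]>=mn]
E
python3 - <<'E'
from m import *
for nm,lo,hi,roi in(('red',(0,150,60),(5,255,255),(250,145,290,175)),('red2',(172,120,60),(180,255,255),(250,145,290,175)),('green',(45,80,30),(85,255,255),(210,150,245,175)),('blue',(105,60,30),(150,255,255),(115,225,150,255))):
    for c,st in comps(t,roi,lo,hi): print('top',nm,c.round(1),st, onz(t,[c],190 if nm!='blue' else 60).round(1))
f=t['frame']
cv2.imwrite('pics/t0c.png',cv2.resize(f[145:255,115:290],None,fx=4.5,fy=4.5,interpolation=cv2.INTER_NEAREST))
E
```

```text
top red [274.4 155.4] [24  7  2  7 12] [[ 639.8 -147.9  190. ]]
top red [259.8 156.7] [ 9  9  3  7 12] [[ 636.5 -104.1  190. ]]
top green [234.6 160.1] [24  7  2  8 14] [[627.1 -29.  190. ]]
top green [220.2 161.6] [ 9  8  3  9 19] [[622.9  13.9 190. ]]
top blue [130.9 238.7] [10  8 13 13 96] [[396.5 316.2  60. ]]
```

View pics/t0c.png

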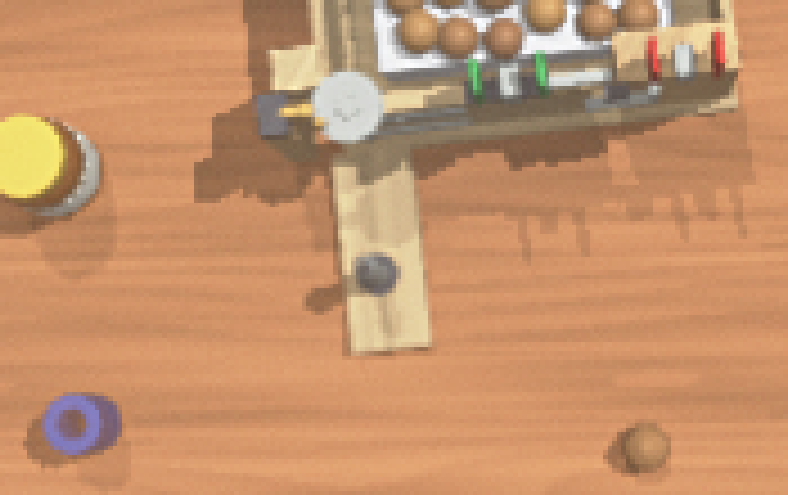

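The crop puts the post top at (198.1,204.9), the sleeve ring at (130.5,238.7), and a grey disc at about (191.6,168.3) near the hinge. I'll triangulate that disc because it could be an obstacle.

```bash
cat >> h.py <<'E'
from scipy.spatial.transform import Rotation as Ro
def goto(xyz,yawy,o=None):
    """total tool-frame shift to xyz & z-turn to bring tool y to world angle yawy (tool down)"""
    o=o or sensors.get_obs(); R=Ro.from_rotvec(o['orientation']).as_matrix()
    d=R.T@(np.array(xyz)-o['ee_pos']); yt=np.arctan2(R[1,1],R[0,1]); dz=yt-yawy
    print('tcp',o['ee_pos'].round(1),'shift',d.round(1),'yaw now',round(yt,3),'turn z',round((dz+np.pi/2)%np.pi-np.pi/2,3),'tilt',R[:,2].round(3)); return d,dz
E
python3 - <<'E'
from m import *
S=lambda x,y:(170+(x+.5)/3-.5,90+(y+.5)/3-.5)
print('disc',tri([t,s],[(191.6,168.3),S(493,258)]))
print('post top',onz(t,[(198.05,204.9)],95))
print('jar',tri([t,s],[(119.6,179.3),(382.6,150)]))
# tabs by two views (scene centroid = plate middle ~z165)
for n,a in(('r-',(267.1,204.9)),('r+',(280.4,197.3)),('g-',(301.3,185.6)),('g+',(312.7,178.5))): print(n,onz(s,[a],165))
# sleeve bottom/top in scene
print('sleeve mid scene',onz(s,[(331.5,146.2)],30))
print('nut',onz(t,[(258.5,244)],17)); print('mug',onz(t,[(322,230)],85))
E
```

```text
disc [614.11023154 107.48375967 126.88176132]
post top [[501.99324401  91.32355469  95.        ]]
jar [585.91847694 343.10758185 106.577256  ]
r- [[ 640.70486652 -148.75423432  165.        ]]
r+ [[ 636.75190672 -104.11249671  165.        ]]
g- [[630.97286406 -30.7344098  165.        ]]
g+ [[625.29736767  13.47277838 165.        ]]
sleeve mid scene [[395.54450946 318.47904128  30.        ]]
nut [[374.96949917 -99.85993012  17.        ]]
mug [[ 417.00984496 -301.90825053   85.        ]]
```

```bash
python3 -m handwheel '[[0,0,0,0,0,-0.148,0],[0,0,0,0,0,-0.148,0],[0,0,0,0,0,-0.148,0],[0,0,0,0,0,0,0]]'
python3 - <<'E'
from h import *
goto((396.3,317,200),1.68); print(sensors.get_obs()['qpos'])
E
```

```text
t: 0.8
ee_pos: [204.7, 590.4, 222.6]
orientation: [0.171, -3.137, 0.0]
ft_force: [-0.8, -0.3, -0.2]
width: 87.8
grasp_force: 0.0
tcp [204.7 590.4 222.6] shift [-160.7 -292.6   22.6] yaw now 1.68 turn z -0.0 tilt [-0. -0. -1.]
[ 1.21800080e+00  4.23177625e-01  1.62999837e+00  3.12990312e-05
  1.08859740e+00 -4.61696403e-01]
```

```bash
python3 -m handwheel '[[-20,-36.5,2.8,0,0,0,0],[-20,-36.5,2.8,0,0,0,0],[-20,-36.5,2.8,0,0,0,0],[-20,-36.5,2.8,0,0,0,0],[-20,-36.5,2.8,0,0,0,0],[-20,-36.5,2.8,0,0,0,0],[-20,-36.5,2.8,0,0,0,0],[-20,-36.5,2.8,0,0,0,0],[0,0,0,0,0,0,0],[0,0,0,0,0,0,0]]'
python3 - <<'E'
from h import *
goto((396.3,317,100),1.68)
d=cam('wrist'); cv2.imwrite('pics/w1.png',d['frame']); print(d['C'],d['R'][2],d['fov_y'],d['D'])
m=cv2.inRange(cv2.cvtColor(d['frame'],cv2.COLOR_BGR2HSV),(98,100,30),(150,255,255))
c,l,s,ce=cv2.connectedComponentsWithStats(m)
for i in range(1,c):
    if s[i][4]>100: print(s[i],ce[i])
print(proj(d,[[396.3,317,60],[396.3,317,0]]))
E
```

```text
t: 2.05
ee_pos: [395.8, 318.2, 200.4]
orientation: [-0.169, 3.137, 0.001]
ft_force: [0.3, -1.0, -0.4]
width: 88.0
grasp_force: 0.0
tcp [395.8 318.2 200.4] shift [ -0.3  -1.3 100.4] yaw now 1.679 turn z -0.001 tilt [ 0.  0. -1.]
[326.11011618 311.00434806 362.85772586] [ 0.25593509  0.02898812 -0.96625924] 60.74038128539197 [-0.00562967  0.          0.          0.          0.        ]
[ 233  151   46   52 1694] [255.50472255 177.6729634 ]
[[252.43972265 182.05722858]
 [252.69763542 169.97639598]]
```

View pics/w1.png

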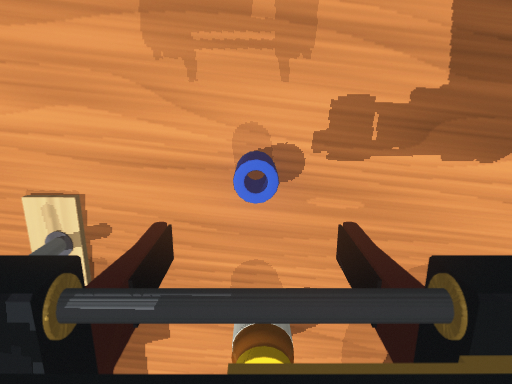

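The wrist view shows the sleeve ring centred at about (256,181). That is 3–4 px right of where I predicted it, so y is slightly larger.

Run:
```python
from h import *
d=cam('wrist')
m=cv2.inRange(cv2.cvtColor(d['frame'],cv2.COLOR_BGR2HSV),(98,100,140),(130,255,255))
c,_=cv2.findContours(m,cv2.RETR_EXTERNAL,cv2.CHAIN_APPROX_NONE); c=max(c,key=cv2.contourArea)
e=cv2.fitEllipse(cv2.convexHull(c)); print(e); p=onz(d,[e[0]],60)[0]; print(p); goto((p[0],p[1],60+20),1.68)
```

```text
((255.09188842773438, 181.04269409179688), (43.74916458129883, 44.61469650268555), 97.21762084960938)
[394.8348052  319.73344854  60.        ]
tcp [395.5 318.7 200.4] shift [  0.6   1.1 120.4] yaw now 1.681 turn z 0.001 tilt [ 0.  0. -1.]
```

```bash
python3 -m handwheel '[[0,0.8,35,0,0,0,0],[0.4,0,35,0,0,0,0],[0,0,35,0,0,0,0],[0,0,34,0,0,0,0],[0,0,34,0,0,0,0],[0,0,0,0,0,0,0],[0,0,0,0,0,0,1],[0,0,0,0,0,0,1],[0,0,0,0,0,0,1],[0,0,0,0,0,0,1]]'; python3 -m handwheel '[[0,0,0,0,0,0,1],[0,0,0,0,0,0,1],[0,0,0,0,0,0,1],[0,0,0,0,0,0,1]]'
```

```text
t: 3.4
ee_pos: [395.7, 318.8, 27.9]
orientation: [-0.173, 3.136, 0.001]
ft_force: [0.3, -0.7, 0.2]
width: 51.3
grasp_force: 0.0
t: 3.9
ee_pos: [395.6, 318.7, 27.6]
orientation: [-0.173, 3.136, 0.0]
ft_force: [-1.9, -0.4, 6.4]
width: 42.5
grasp_force: 30.0
```

```bash
python3 -m handwheel '[[0,0,-28,0,0,0,1],[0,0,-28,0,0,0,1],[0,0,-28,0,0,0,1],[0,0,-28,0,0,0,1],[0,0,0,0,0,0,1]]'
python3 - <<'E'
from h import *
goto((525,195,140),1.68)
E
```

```text
t: 4.53
ee_pos: [396.4, 319.4, 140.8]
orientation: [-0.173, 3.134, 0.003]
ft_force: [-0.5, -0.1, -1.1]
width: 42.9
grasp_force: 30.0
tcp [396.4 319.4 140.8] shift [-114.2 -137.7    0.9] yaw now 1.681 turn z 0.001 tilt [ 0.003  0.002 -1.   ]
```

```bash
python3 -m handwheel '[[-23,-27.5,0,0,0,0,1],[-23,-27.5,0,0,0,0,1],[-23,-27.5,0,0,0,0,1],[-23,-27.5,0,0,0,0,1],[-22,-27.5,0,0,0,0,1],[0,0,0,0,0,0,1],[0,0,0,0,0,0,1]]'
python3 - <<'E'
from h import *
d=cam('wrist'); cv2.imwrite('pics/w2.png',d['frame']); print(d['C'].tolist()); print(sensors.get_obs()['ee_pos'])
print(proj(d,[[502,91.3,95],[502,91.3,10]]))
m=cv2.inRange(cv2.cvtColor(d['frame'],cv2.COLOR_BGR2HSV),(98,100,140),(130,255,255))
c,_=cv2.findContours(m,cv2.RETR_EXTERNAL,cv2.CHAIN_APPROX_NONE); c=max(c,key=cv2.contourArea)
e=cv2.fitEllipse(cv2.convexHull(c)); print(e)
z=sensors.get_obs()['ee_pos'][2]+60-27.6; print(z,onz(d,[e[0]],z))
E
```

```text
t: 5.4
ee_pos: [522.7, 194.4, 138.0]
orientation: [0.172, -3.134, 0.001]
ft_force: [0.0, 0.4, -1.9]
width: 42.7
grasp_force: 30.0
[453.32461602291374, 187.26014217018863, 300.63867178793714]
[522.58551042 194.74160334 138.29733436]
[[ 96.2277411  167.70781135]
 [140.86801311 150.28804563]]
((254.8199462890625, 240.83580017089844), (28.71072769165039, 73.32042694091797), 91.63189697265625)
170.69733436046525 [[508.57685379 193.54830438 170.69733436]]
```

View pics/w2.png

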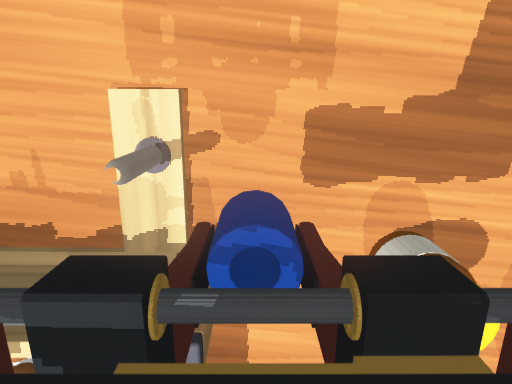

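The wrist view shows the post top near (117,173) and its flange near (152,155). The blob in the top view was therefore the flange, and I need to re-localise with that in mind.

Run:
```python
from h import *
a=cv2.imread('pics/w2.png'); cv2.imwrite('pics/w2c.png',cv2.resize(a[115:205,90:200],None,fx=6,fy=6,interpolation=cv2.INTER_NEAREST))
```

```text
(no output)
```

View pics/w2c.png

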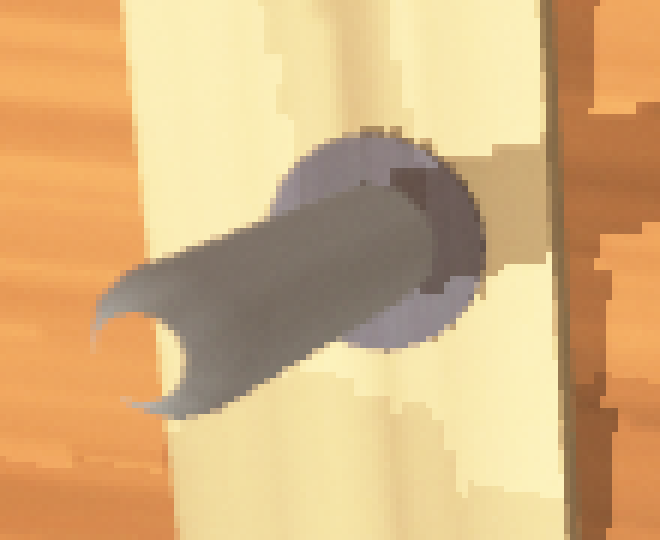

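Run:
```python
from h import *
d=cam('wrist');t=cam('top'); print(d['C'])
print('w top',onz(d,[(112.75,174.5)],95),'w foot',onz(d,[(152.6,154.4)],12))
print('t foot',onz(t,[(198.05,204.9)],12))
print('tri foot',tri([d,t],[(152.6,154.4),(198.05,204.9)]))
f=onz(d,[(112.75,174.5)],95)[0]; goto((f[0],f[1],140),1.68)
```

```text
[453.19569298 187.54071357 300.89236063]
w top [[505.37317053 102.01287165  95.        ]] w foot [[504.28077239 102.63362261  12.        ]]
t foot [[508.27608501 101.58243528  12.        ]]
tri foot [506.85230264 101.68875391   7.52892472]
tcp [522.8 195.1 138.8] shift [ 27.7 -90.6  -1.1] yaw now 1.682 turn z 0.002 tilt [-0.001 -0.    -1.   ]
```

```bash
python3 -m handwheel '[[6.7,-22.6,0,0,0,0,1],[6.7,-22.6,0,0,0,0,1],[6.7,-22.6,0,0,0,0,1],[6.7,-22.6,0,0,0,0,1],[0,0,0,0,0,0,1],[0,0,0,0,0,0,1]]'
python3 - <<'E'
from h import *
goto((506.2,101.7,100),1.68)
d=cam('wrist'); s=cam('scene'); cv2.imwrite('pics/w3.png',np.vstack([d['frame'][150:],cv2.resize(s['frame'][110:220,230:402],(512,327),interpolation=2)]))
E
```

```text
t: 6.3
ee_pos: [507.2, 102.5, 139.4]
orientation: [-0.174, 3.136, 0.0]
ft_force: [-0.5, 0.1, -0.8]
width: 42.6
grasp_force: 30.0
tcp [507.2 102.5 139.4] shift [ 1.1 -0.7 39.4] yaw now 1.682 turn z 0.002 tilt [ 0.  0. -1.]
```

View pics/w3.png

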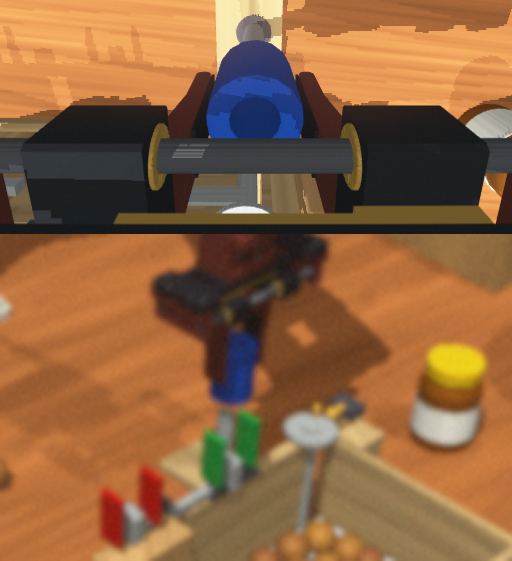

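The wrist view shows the flange at column ~253 under the sleeve at ~255, and the scene view shows the sleeve above the post. Alignment looks good, so I'll descend gently.

```bash
python3 -m handwheel '[[0.8,-0.7,6,0,0,0,1],[0,0,6,0,0,0,1],[0,0,6,0,0,0,1],[0,0,5,0,0,0,1],[0,0,5,0,0,0,1],[0,0,0,0,0,0,1]]'
```

```text
t: 7.15
ee_pos: [506.2, 100.8, 110.8]
orientation: [0.173, -3.136, 0.0]
ft_force: [-1.0, 0.2, -0.1]
width: 42.4
grasp_force: 30.0
```

```bash
python3 -m handwheel '[[0,0,8,0,0,0,1],[0,0,8,0,0,0,1],[0,0,8,0,0,0,1],[0,0,8,0,0,0,1],[0,0,8,0,0,0,1],[0,0,8,0,0,0,1],[0,0,8,0,0,0,1],[0,0,8,0,0,0,1],[0,0,4,0,0,0,1],[0,0,0,0,0,0,1]]'
```

```text
t: 8.4
ee_pos: [506.2, 100.9, 42.9]
orientation: [0.173, -3.136, 0.0]
ft_force: [0.4, -0.0, -1.2]
width: 42.8
grasp_force: 30.0
```

```bash
python3 -m handwheel '[[0,0,2.5,0,0,0,1],[0,0,2,0,0,0,1],[0,0,1.5,0,0,0,1],[0,0,0,0,0,0,1]]'
```

```text
t: 8.9
ee_pos: [506.5, 100.9, 37.6]
orientation: [-0.173, 3.137, 0.0]
ft_force: [-1.5, -0.5, 3.6]
width: 42.7
grasp_force: 30.0
```

Contact force is 3.6 N, so the sleeve is down. Releasing it and rising.

```bash
python3 -m handwheel '[[0,0,0,0,0,0,0],[0,0,0,0,0,0,0],[0,0,0,0,0,0,0],[0,0,0,0,0,0,0],[0,0,-15,0,0,0,0],[0,0,-35,0,0,0,0],[0,0,-45,0,0,0,0],[0,0,-45,0,0,0,0],[0,0,-45,0,0,0,0],[0,0,0,0,0,0,0]]'
python3 - <<'E'
from h import *
goto((585,-60,222),1.68)
d=cam('wrist'); s=cam('scene'); cv2.imwrite('pics/w4.png',np.vstack([d['frame'][:280],cv2.resize(s['frame'][115:220,230:402],(512,312),interpolation=2)]))
E
```

```text
t: 10.15
ee_pos: [508.7, 101.3, 226.8]
orientation: [-0.173, 3.129, 0.002]
ft_force: [-0.1, 0.3, 0.3]
width: 87.7
grasp_force: 0.0
tcp [508.7 101.3 226.8] shift [ -58.1 -168.7    5.2] yaw now 1.681 turn z 0.001 tilt [ 0.008  0.001 -1.   ]
```

View pics/w4.png

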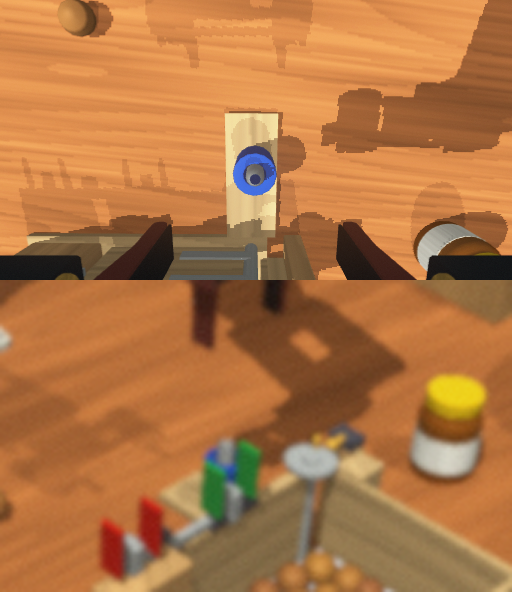

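The sleeve is seated on the tongue around the post. Next, the red tabs.

Run:
```python
from h import *
goto((638.5,-126.3,226),1.675)
```

```text
tcp [506.3 100.9 223. ] shift [-106.4 -240.3   -2.9] yaw now 1.681 turn z 0.006 tilt [ 0.001  0.    -1.   ]
```

```bash
python3 -m handwheel '[[-13.3,-30,-0.4,0,0,0,0],[-13.3,-30,-0.4,0,0,0,0],[-13.3,-30,-0.4,0,0,0,0],[-13.3,-30,-0.4,0,0,0,0],[-13.3,-30,-0.4,0,0,0,0],[-13.3,-30,-0.4,0,0,0,0],[-13.3,-30,-0.4,0,0,0,0],[-13.3,-30.3,-0.4,0,0,0,0],[0,0,0,0,0,0,0],[0,0,0,0,0,0,0]]'
python3 - <<'E'
from h import *
goto((638.5,-126.3,146),1.675)
d=cam('wrist'); cv2.imwrite('pics/w5.png',d['frame'])
for n,lo,hi in(('red',(0,150,60),(6,255,255)),('green',(45,80,30),(85,255,255))):
    m=cv2.inRange(cv2.cvtColor(d['frame'],cv2.COLOR_BGR2HSV),lo,hi); c,l,s,ce=cv2.connectedComponentsWithStats(m)
    for i in range(1,c):
        if s[i][4]>60: print(n,s[i],ce[i])
print(proj(d,[[639.8,-147.9,190],[636.5,-104.1,190],[627,-29,190]]))
E
```

```text
t: 11.5
ee_pos: [637.4, -125.7, 223.9]
orientation: [0.173, -3.134, -0.002]
ft_force: [0.1, 0.1, -0.2]
width: 87.9
grasp_force: 0.0
tcp [ 637.4 -125.7  223.9] shift [-1.2 -0.8 77.9] yaw now 1.681 turn z 0.006 tilt [-0.003  0.001 -1.   ]
red [216 185  14  53 587] [222.60647359 211.63032368]
red [279 186  16  52 590] [286.42033898 211.68135593]
red [104 246  43  29 330] [126.23333333 261.38484848]
green [ 375  186   40   53 1336] [394.56137725 211.04865269]
green [ 431  186   53   53 1759] [457.11597499 211.23990904]
[[218.222262   219.71468757]
 [287.36803464 221.92677237]
 [406.37655518 220.00482408]]
```

View pics/w5.png

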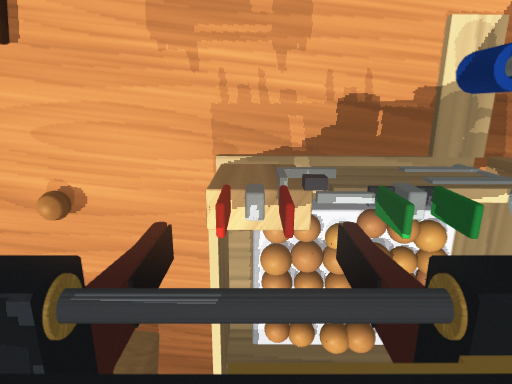

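The red tabs sit at columns 222.6 and 286.4, centred under the gripper at 254.5 and spanning rows 185–238. I'll check depth against those rows.

Run:
```python
from h import *
d=cam('wrist')
for x0 in(632,635,638,641):
    print(x0,[proj(d,[[x0+dx,-126,z]])[0].round(1).tolist() for dx,z in((-12,138),(-12,190),(12,138),(12,190))])
for x0 in(619,622,625,628):
    print(x0,[proj(d,[[x0+dx,-8,z]])[0].round(1).tolist() for dx,z in((-12,138),(-12,190),(12,190))])
```

```text
632 [[255.2, 175.7], [255.6, 192.9], [251.9, 205.2], [251.4, 228.9]]
635 [[254.8, 179.5], [255.0, 197.6], [251.5, 208.8], [250.9, 233.3]]
638 [[254.4, 183.2], [254.5, 202.1], [251.1, 212.3], [250.4, 237.6]]
641 [[254.0, 186.9], [254.0, 206.7], [250.7, 215.9], [249.9, 241.9]]
619 [[408.0, 175.8], [445.9, 193.0], [436.2, 228.9]]
622 [[407.1, 179.6], [444.6, 197.6], [435.1, 233.2]]
625 [[406.3, 183.3], [443.4, 202.1], [433.9, 237.5]]
628 [[405.4, 187.0], [442.2, 206.7], [432.8, 241.8]]
```

```bash
python3 -m handwheel '[[-1,-0.5,20,0,0,0,0],[0,0,20,0,0,0,0],[0,0,20,0,0,0,0],[0,0,17.5,0,0,0,0],[0,0,0,0,0,0,0],[0,0,0,0,0,0,1],[0,0,0,0,0,0,1],[0,0,0,0,0,0,1],[0,0,0,0,0,0,1],[0,0,0,0,0,0,1]]'; python3 -m handwheel '[[0,0,0,0,0,0,1],[0,0,0,0,0,0,1],[0,0,0,0,0,0,1],[0,0,0,0,0,0,1]]'
```

```text
t: 12.85
ee_pos: [639.8, -126.1, 148.3]
orientation: [-0.173, 3.136, 0.001]
ft_force: [0.9, 3.4, 2.4]
width: 41.6
grasp_force: 1.6
t: 13.35
ee_pos: [639.6, -125.5, 148.0]
orientation: [0.172, -3.137, -0.002]
ft_force: [-0.6, 7.0, 2.1]
width: 29.1
grasp_force: 30.0
```

```bash
python3 -m handwheel '[[0,0,0,0,0,0,0],[0,0,0,0,0,0,0],[0,0,0,0,0,0,0],[0,0,0,0,0,0,0],[0,0,-20,0,0,0,0],[0,0,-20,0,0,0,0],[0,0,-20,0,0,0,0],[0,0,-20,0,0,0,0],[0,0,0,0,0,0,0]]'
python3 - <<'E'
from m import *
for v,d,roi in(('top',t,(250,145,290,175)),('scene',s,(255,180,295,220))):
    print(v,[(c.round(1),st[4]) for c,st in comps(d,roi,(0,150,60),(5,255,255))])
goto((626,-7.5,226),1.676)
E
```

```text
t: 14.48
ee_pos: [640.9, -126.9, 230.6]
orientation: [-0.173, 3.133, -0.002]
ft_force: [-0.2, 0.6, 0.5]
width: 87.6
grasp_force: 0.0
top []
scene [(array([259.9, 184.8]), np.int32(12)), (array([273.7, 201.4]), np.int32(178))]
tcp [ 639.5 -126.6  228.1] shift [  0.3 119.8   2.1] yaw now 1.681 turn z 0.005 tilt [ 0. -0. -1.]
```

```bash
python3 -m handwheel '[[0,24,0,0,0,0,0],[0,24,0,0,0,0,0],[0,24,0,0,0,0,0],[0,24,0,0,0,0,0],[0.3,24,0,0,0,0,0],[0,0,0,0,0,0,0],[0,0,0,0,0,0,0]]'
python3 - <<'E'
from h import *
goto((626,-7.5,147),1.676)
d=cam('wrist')
for n,lo,hi in(('red',(0,150,60),(6,255,255)),('green',(45,80,30),(85,255,255))):
    m=cv2.inRange(cv2.cvtColor(d['frame'],cv2.COLOR_BGR2HSV),lo,hi); c,l,s,ce=cv2.connectedComponentsWithStats(m)
    for i in range(1,c):
        if s[i][4]>200: print(n,s[i],ce[i])
for x0 in(623,626,629):
    print(x0,[proj(d,[[x0+dx,-7.5,z]])[0].round(1).tolist() for dx,z in((-12,138),(12,190))])
E
```

```text
t: 15.45
ee_pos: [626.2, -7.2, 228.1]
orientation: [-0.174, 3.137, -0.001]
ft_force: [-0.3, -0.7, 0.6]
width: 87.6
grasp_force: 0.0
tcp [626.2  -7.2 228.1] shift [ 0.3 -0.2 81.1] yaw now 1.682 turn z 0.006 tilt [ 0. -0. -1.]
red [  47  181   78   52 2627] [ 85.35363533 206.29044537]
green [218 182  14  51 554] [224.82310469 207.1967509 ]
green [280 182  16  52 594] [287.27104377 207.73232323]
623 [[255.4, 177.4], [251.6, 230.0]]
626 [[255.0, 181.1], [251.1, 234.3]]
629 [[254.6, 184.7], [250.6, 238.5]]
```

```bash
python3 -m handwheel '[[0,0.8,20,0,0,0,0],[0,0,20,0,0,0,0],[0,0,20,0,0,0,0],[0,0,20,0,0,0,0],[0,0,0,0,0,0,0],[0,0,0,0,0,0,1],[0,0,0,0,0,0,1],[0,0,0,0,0,0,1],[0,0,0,0,0,0,1],[0,0,0,0,0,0,1]]'; python3 -m handwheel '[[0,0,0,0,0,0,1],[0,0,0,0,0,0,1],[0,0,0,0,0,0,1],[0,0,0,0,0,0,1],[0,0,0,0,0,0,1]]'
```

```text
t: 16.75
ee_pos: [626.2, -6.2, 148.3]
orientation: [-0.173, 3.136, 0.001]
ft_force: [0.2, 3.1, 1.8]
width: 41.2
grasp_force: 3.7
t: 17.38
ee_pos: [626.4, -6.2, 148.3]
orientation: [-0.173, 3.136, 0.001]
ft_force: [0.1, 5.9, 3.3]
width: 29.1
grasp_force: 30.0
```

```bash
python3 -m handwheel '[[5.75,0.14,0,0,0,0.05,1],[5.75,0.14,0,0,0,0.05,1],[5.75,0.14,0,0,0,0.05,1],[5.75,0.14,0,0,0,0.05,1],[0,0,0,0,0,0,1]]'
cat > g.py <<'E'
from h import *
o=sensors.get_obs(); R=Ro.from_rotvec(o['orientation']).as_matrix(); p=o['ee_pos']
H=np.array([613.5,107.3]); v=p[:2]-H
print('yaw turn',1.681-np.arctan2(R[1,1],R[0,1]),'pos ang',np.arctan2(-7.2-107.3+1,626.4-613.5)-np.arctan2(v[1],v[0]),'r',np.hypot(*v),'F tool',(R.T@o['ft_force']).round(1),'Mz',o['moment'].round(2),p.round(1),o['qpos'].round(2))
E
python3 g.py
```

```text
t: 18.0
ee_pos: [603.5, -6.5, 148.4]
orientation: [0.142, 3.137, 0.001]
ft_force: [1.8, 6.0, 2.5]
width: 29.2
grasp_force: 30.0
yaw turn 0.20043427519401225 pos ang 0.20077988290460458 r 114.26520715149277 F tool [-1.3  6.2 -2.5] Mz [ 0.49 -0.07 -0.03] [603.5  -6.5 148.4] [-0.03  0.48  1.73  0.    0.93 -1.51]
```

```bash
python3 -m handwheel '[[5.75,0.14,0,0,0,0.05,1],[5.75,0.14,0,0,0,0.05,1],[5.75,0.14,0,0,0,0.05,1],[5.75,0.14,0,0,0,0.05,1],[5.75,0.14,0,0,0,0.05,1],[5.75,0.14,0,0,0,0.05,1],[0,0,0,0,0,0,1]]'; python3 g.py
```

```text
t: 18.88
ee_pos: [570.3, 1.4, 148.3]
orientation: [0.607, 3.081, 0.0]
ft_force: [3.7, 4.2, 1.8]
width: 29.2
grasp_force: 30.0
yaw turn 0.49945830271831704 pos ang 0.5007363913319538 r 114.35063998886865 F tool [-1.8  5.3 -1.8] Mz [ 0.43 -0.21  0.06] [570.3   1.4 148.3] [-0.02  0.44  1.81 -0.    0.89 -1.2 ]
```

```bash
python3 -m handwheel '[[5.75,0.14,0,0,0,0.05,1],[5.75,0.14,0,0,0,0.05,1],[5.75,0.14,0,0,0,0.05,1],[5.75,0.14,0,0,0,0.05,1],[5.75,0.14,0,0,0,0.05,1],[5.75,0.14,0,0,0,0.05,1],[5.75,0.14,0,0,0,0.05,1],[5.75,0.14,0,0,0,0.05,1],[0,0,0,0,0,0,1]]'; python3 g.py
```

```text
t: 20.0
ee_pos: [532.4, 26.6, 148.3]
orientation: [1.205, 2.9, 0.0]
ft_force: [3.0, 2.5, 3.7]
width: 29.2
grasp_force: 30.0
yaw turn 0.8981412688090017 pos ang 0.9011647536098046 r 114.4571699336 F tool [-0.4  3.9 -3.7] Mz [0.06 0.01 0.15] [532.4  26.6 148.3] [ 0.03  0.39  1.89 -0.    0.86 -0.75]
```

```bash
python3 -m handwheel '[[5.75,0.14,0,0,0,0.05,1],[5.75,0.14,0,0,0,0.05,1],[5.75,0.14,0,0,0,0.05,1],[5.75,0.14,0,0,0,0.05,1],[5.75,0.14,0,0,0,0.05,1],[5.75,0.14,0,0,0,0.05,1],[5.75,0.14,0,0,0,0.05,1],[5.75,0.14,0,0,0,0.05,1],[0,0,0,0,0,0,1]]'; python3 g.py
python3 - <<'E'
from h import *
d=cam('wrist'); s=cam('scene'); cv2.imwrite('pics/w6.png',np.vstack([d['frame'][:270],cv2.resize(s['frame'][110:220,230:402],(512,327),interpolation=2)]))
E
```

```text
t: 21.12
ee_pos: [507.0, 64.5, 148.3]
orientation: [1.757, 2.603, -0.001]
ft_force: [1.0, -0.0, 5.4]
width: 29.2
grasp_force: 30.0
yaw turn 1.2980025002438473 pos ang 1.3018850249694285 r 114.72504908342107 F tool [-0.4  0.9 -5.4] Mz [-0.1   0.19  0.22] [507.   64.5 148.3] [ 0.1   0.36  1.93 -0.    0.84 -0.28]
```

View pics/w6.png

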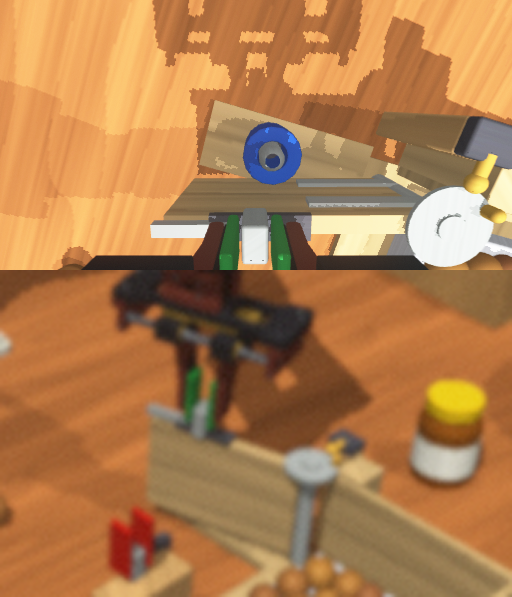

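The gate is wide open and nearly at the sleeve, with the red lock still in. I'll press on in small steps until contact.

```bash
python3 -m handwheel '[[2.3,0.02,0,0,0,0.02,1],[2.3,0.02,0,0,0,0.02,1],[0,0,0,0,0,0,1]]'; python3 g.py;  python3 -m handwheel '[[2.3,0.02,0,0,0,0.02,1],[0,0,0,0,0,0,1],[0,0,0,0,0,0,1]]'; python3 g.py
```

```text
t: 21.6
ee_pos: [505.4, 68.7, 148.3]
orientation: [1.809, 2.568, -0.001]
ft_force: [1.5, 0.5, 6.5]
width: 29.3
grasp_force: 30.0
yaw turn 1.3377584021915894 pos ang 1.340988111672157 r 114.76173101473434 F tool [-0.   1.6 -6.5] Mz [0.   0.25 0.25] [505.4  68.7 148.3] [ 0.11  0.36  1.94 -0.    0.84 -0.23]
t: 21.98
ee_pos: [504.7, 70.8, 148.3]
orientation: [1.834, 2.549, -0.001]
ft_force: [0.1, 1.4, 5.8]
width: 29.1
grasp_force: 30.0
yaw turn 1.3576145152290873 pos ang 1.360224895232321 r 114.75014556574132 F tool [ 1.3  0.6 -5.8] Mz [-0.01  0.3   0.33] [504.7  70.8 148.3] [ 0.12  0.36  1.94 -0.    0.84 -0.21]
```

```bash
python3 -m handwheel '[[2.3,0.02,0,0,0,0.02,1],[0,0,0,0,0,0,1],[0,0,0,0,0,0,1]]' >/dev/null; python3 g.py;  python3 -m handwheel '[[2.3,0.02,0,0,0,0.02,1],[0,0,0,0,0,0,1],[0,0,0,0,0,0,1]]'>/dev/null; python3 g.py
```

```text
yaw turn 1.3771691536423745 pos ang 1.3775483976159537 r 114.77638143304549 F tool [-1.5  1.8 -6. ] Mz [-0.18  0.23  0.5 ] [504.1  72.7 148.3] [ 0.12  0.36  1.94 -0.    0.84 -0.18]
yaw turn 1.3959596113879267 pos ang 1.3832055302563242 r 114.6950280804958 F tool [-11.2   0.5  -4.7] Mz [-1.58 -0.12  0.68] [504.   73.3 148.3] [ 0.12  0.36  1.94 -0.01  0.84 -0.16]
```

```bash
python3 -m handwheel '[[0,0,0,0,0,0,1],[0,0,0,0,0,0,1],[0,0,0,0,0,0,1],[0,0,0,0,0,0,1]]'; python3 g.py
python3 - <<'E'
from h import *
d=cam('wrist'); s=cam('scene'); cv2.imwrite('pics/w7.png',np.vstack([d['frame'][:270],cv2.resize(s['frame'][110:220,230:402],(512,327),interpolation=2)]))
E
```

```text
t: 23.22
ee_pos: [504.0, 73.3, 148.3]
orientation: [1.881, 2.512, -0.003]
ft_force: [4.5, -11.2, 4.1]
width: 28.9
grasp_force: 30.2
yaw turn 1.3959987670445733 pos ang 1.3833508191853137 r 114.6865371238046 F tool [-12.    1.2  -4.1] Mz [-1.62 -0.15  0.75] [504.   73.3 148.3] [ 0.12  0.36  1.94 -0.01  0.84 -0.16]
```

View pics/w7.png

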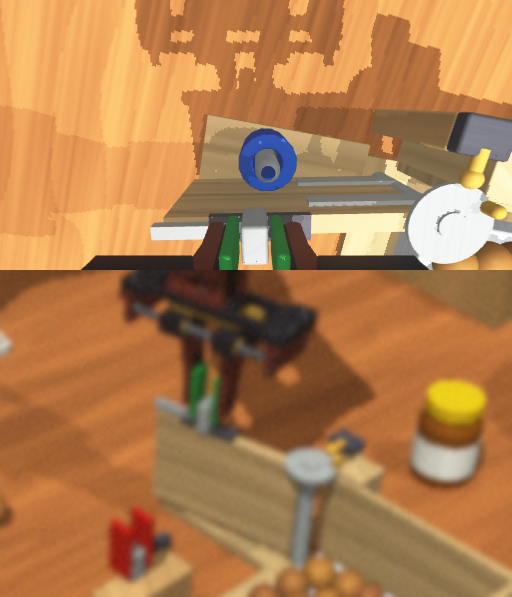

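The gate presses steadily on the seated sleeve at about 12 N. The sleeve ring is at (268,159) around the post, the red tabs are in, and the fingers hold the green handle. Handing in.

```bash
python3 -c "
from workcell import ctrl
print(ctrl.close_job())"
```

```text
the job is handed in; nothing more can be done
None
```

I handed the job in at about 23 s: the sleeve is down on the post and released, the red lock is squeezed in, and the gripper holds the gate open at about 1.38 rad against the sleeve (about 12 N measured at the wrist); the hand-in gave no verdict.

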